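# Seat and lock the flow-cell cartridge

### The arm

A 6-joint arm with a two-finger parallel gripper is mounted at the origin on the work surface. World frame = base frame: x ahead of the robot, y to its left, z up, the work surface at z = 0. Lengths are in mm, angles in degrees, forces in N, time in s.
With the tool pointing down it reaches from about 300 to 1000 mm from the base axis. Payload 5.1 kg.
Tool frame: the origin (TCP) lies between the finger pads; the fingertips stand 11 mm ahead of it and the grasp point (between the pads) lies 8 mm behind it; z points along the fingers, y is the line along which they close (so a half turn about z gives the same grasp; the last joint's range is limited). The gripper opens to 95 mm and grips with 3 to 60 N. Pads are 20 mm wide; open, the fingers measure 119 mm over their backs; the gripper's body (75 mm by 180 mm) begins 59 mm behind the grasp point.
Start: joints at [-4.733, 7.093, 94.555, -0, 78.352, -4.733], TCP at [649.988, -0.028, 225.656] pointing down, gripper open.
Joint ranges: [-149.61, 149.61], [-58.7, 133.49], [1.44, 155.28], [-77.14, 257.14], [18.33, 153.61], [-166.67, 166.67]. Speed limits (degrees/s): [147.25, 147.25, 180, 180, 180, 180].

### API

Orientations are given as a 3x3 rotation matrix whose columns are the frame's x, y, z axes.
In Python, from workcell import robot gives the robot as it stands. The module is installed in compiled form; this text tells all that it offers.
- The arm moves only by the tool step_arm, never from a script. Its argument "series" is a list of rows, each a list of 3 entries, a list of its own where there are three numbers: the finger opening in mm, from 0 to 95.1, then the shift along the tool's x, y, z in mm, then the turn about the tool's z in rad. A call has 1 to 20 rows; each row is the pose to reach, as a shift and turn from the pose commanded when the call began, along the tool's axes at that moment; what a row does not reach only later rows make up. A row lasts 1/12 s, in which the tool goes at most 41.7 mm and 7.16 degrees, less where a joint would pass 70% of its speed; a pose out of reach is approached as far as the arm can. A call with a gripper value outside its range is refused whole. The fingers move at their own pace and stop on an object; "force" is the grip in N (left out, the last holds). Time passes only in rows, so rows that repeat a pose let the fingers close. It gives the time, the measured TCP pose, the force, the opening and the grip force at its end, in the units of the state.
- robot.get_obs(): the state, without advancing time (a new reading comes with each control period).
- robot.capture(name): name is "scene" or "side" or "wrist"; returns a dict with "pixels" (400x640x3 uint8, red, green, blue), "z_map" (400x640 float32, mm along the optical axis (not along the pixel's ray), 0 where there is no reading), "fovy" (degrees; the focal length in pixels is half the picture's height over the tangent of half this angle, whatever the lens; pixels are square), "cx", "cy" (the principal point, pixels), "k1" (the pictures are not rectified: a ray, as slopes to the right and down, at radius r is drawn at 1 + k1 r^2 times it, then the intrinsics apply), "T" (4x4, takes a point from camera to world coordinates); the wrist camera has in their place "T_tool_cam" (4x4, takes a point from camera to tool coordinates, whose origin is the TCP and whose axes are the flange's). Camera axes: x right, y up, looking along -z (the intrinsics and any distortion apply to the point x, -y, -z); pixel columns grow to the right and rows downward; lengths in mm; the calibration is good to about 2 mm. A picture is of the moment at which its call begins: read the wrist's pose just before it.
- robot.hand_in(): hands the job in; it is judged then, once.
The state is a dict: "t": time; "joints": joint angles; "qvel": joint speeds; "effort": joint torques, N m; "ee_pos": TCP position; "tool_rot": TCP orientation; "force": force on the tool from outside, world axes, zero at the start; "torque": the same for the moment, N m; "gripper_width": finger opening in mm; "grip_force": force on a finger pad.
Only numpy, scipy, OpenCV 4.12 (cv2) and the standard library are available. Lean on these libraries where they do the work, as an engineer would, in place of code of your own. Each camera call takes 0.05 s, during which the arm holds its last target. There are 200 camera calls.

### The job

On the bench stand two cartridge docks. Without gripping or lifting anything, push the blue flow-cell cartridge with your fingertips along its channel until it is fully home against the end stop, and then push that dock's red lever over, away from the cartridge, past its dead point until it snaps into lock. Leave the grey cartridge's dock locked as it is, leave the other things on the bench where they stand, and finish clear.

Things in the scene. Friction and masses are not known exactly. Their poses are not given: they have to be found in the camera images.
- dock: Aluminium base plate fixed to the bench, 250 x 90 x 12 mm, holding the blue cartridge in a channel. Origin: on the bench, under the middle of the cartridge's fully home place; x = the way to push cartridge and lever, z up. Plate from x = -105 to +145 mm. Guide rails at y = +-24.5 to +-32.5 mm, tops 22 mm above the bench, x = -105 to +42 mm.
- dock_stop (a point): Middle of the face of the dock's black end stop, at x = +42 mm of the dock, 22 mm above the bench (stop 32 mm high, 50 wide). Beyond it two dark steel cheeks (x = 62 to 118 mm, y up to +-19 mm, 86 mm high) carry the lever and the clamp arm.
- dock_foot (a point): Centre of the underside of the rubber foot (14 mm thick) on the steel clamp arm. Lever open: about 86 mm above the bench, arm up to 120 mm high over x = -8 to +85 mm of the dock. Linked to the lever, it comes down as the lever goes over and drops behind the step of the homed cartridge with 3 mm to spare; if the cartridge is not home it lands on the high half and the lever cannot lock.
- cartridge: Blue flow-cell cartridge, about 0.3 kg, loose in the channel (2.5 mm play each side), 84 mm long (x) x 44 wide. Its half towards the lever (+x) is 48 mm high, the other 34. Origin: centre of its underside, which slides on the plate 12 mm above the bench. Fully home its origin lies at x = 0 of the dock; it starts 16 to 36 mm short, towards -x.
- cartridge_back (a point): Middle of the cartridge's back face: the upright flat face, 44 wide x 34 mm high, towards the dock's -x, to be pushed. This point is 29 mm above the bench, 7 mm above the rails.
- dock_lever (a joint): Angle (rad) of the dock's red lever about a level axis along the dock's y: 0 = open, leaning 0.4 from upright to the dock's -x; grows as it goes over to +x; dead point 0.7; locked at its stop 1.65. A spring drives it off the dead point: let go before it, it springs back to 0; past it, it snaps to 1.65 by itself. Starting it takes about 6 N at the grip, then less up to the dead point.
- dock_lever_pivot (a point): Point on the lever's axis, 72 mm above the bench, at x = +96 mm, y = 0 of the dock; fixed.
- dock_lever_tip (a point): On the lever's centre line at the end of its round red grip, 140 mm from the pivot (moves with it). The grip is 20 mm thick and covers 55 to 140 mm from the pivot; below is a 12 mm steel bar. Open: about 201 mm above the bench at x = +41 mm of the dock; locked: about 116 mm above it at x = +229 mm.
- other_dock: The second, equal dock, with a grey cartridge fixed in it and its lever already locked (over to its +x); to be left alone. Origin and axes as for the first. The docks stand 0.2 m or more apart in y, and either may be the left one.
- other_dock_lever (a joint): Angle (rad) of the other dock's lever: 0 = locked, as it starts and must stay; -1.65 = fully open.
- vial: Bystander: small amber vial, 24 mm across, 45 mm high, between the docks. Origin under its centre.
- beaker: Bystander: glass beaker, 68 mm across, 85 mm high. Origin under its centre.
- jar: Bystander: glass jar with lid, 56 mm across, 70 mm high. Origin under its centre.
- solvent: Bystander: amber bottle with blue cap, 70 mm across, 150 mm high. Origin under its centre.
- wrench: Bystander: steel wrench lying flat. Origin under its centre.
- fittings_box: Bystander: yellow box, 80 x 55 x 30 mm. Origin under its centre.
There are look-alikes about, which are no part of the job. There is more than one size of the cartridge; the one meant has the size given above.

How it is judged:
By the outcome, as a careful person would: the job done as asked, in the order asked, and still so for the second after the job is handed in, with the robot touching nothing.
It also fails if it takes over 45 s, if anything falls off the work surface, if the arm or the gripper's body presses on something with over 40 N, if the wrist force passes 120 N, or if a joint passes its speed limit or range.

## Working session

There is one attempt and no reset: what is moved stays moved. The work goes in short steps, Python scripts to look and compute and a tool call to move; the robot and the scene stay as the last step left them, time stands still between calls to the robot, and variables do not carry over. Pictures are saved under pics/ and viewed, at most 10 in all, crops included, and the job is handed in when it is done.

Besides the shell and the picture viewer there is one more tool, called after "Request:" as name([rows], argument=value, ...), one row to a line, values as JSON. step_arm: Moves the arm, as the interface text tells. Its arguments: {"type":"object","properties":{"series":{"type":"array"},"force":{"type":"number"}},"required":["series"]}

```bash
mkdir -p pics
cat > h.py <<'E'
import numpy as np, cv2
from workcell import robot
def cap(n,save=None):
    o=robot.get_obs() if n=="wrist" else None
    c=robot.capture(n)
    if n=="wrist":
        T=np.eye(4);T[:3,:3]=o["tool_rot"];T[:3,3]=o["ee_pos"];c["T"]=T@c["T_tool_cam"]
    if save: cv2.imwrite("pics/"+save,c["pixels"][:,:,::-1])
    np.savez("pics/%s.npz"%(save or n),**c)
    return c
def cloud(c):
    h,w=c["z_map"].shape
    f=h/2/np.tan(np.radians(c["fovy"])/2)
    u,v=np.meshgrid(np.arange(w),np.arange(h))
    K=np.array([[f,0,c["cx"]],[0,f,c["cy"]],[0,0,1.]])
    p=cv2.undistortPoints(np.stack([u,v],-1).reshape(-1,1,2).astype(float),K,np.array([float(c["k1"]),0,0,0])).reshape(h,w,2)
    z=c["z_map"].astype(float)
    P=np.stack([p[...,0]*z,-p[...,1]*z,-z],-1)
    W=P@c["T"][:3,:3].T+c["T"][:3,3]
    W[z<=0]=np.nan
    return W
E
python3 - <<'E'
from h import *
for n in("scene","side"):
    c=cap(n,n+"0.png");print(n,c["fovy"],c["k1"],c["T"].round(2).tolist())
print(robot.get_obs())
E
```

```text
scene 55.50657119443703 -0.024189096791073905 [[-0.04, -0.5, 0.86, 1340.5], [1.0, -0.03, 0.03, 25.1], [0.01, 0.86, 0.5, 644.77], [0.0, 0.0, 0.0, 1.0]]
side 49.73267466905995 -0.09336001384307242 [[0.99, 0.08, -0.08, 400.75], [-0.11, 0.6, -0.8, -903.15], [-0.02, 0.8, 0.6, 830.28], [0.0, 0.0, 0.0, 1.0]]
{'t': 0.1, 'joints': array([-4.73459069e+00,  7.12758994e+00,  9.46234729e+01, -2.57839786e-03,
        7.83520995e+01, -4.73228936e+00]), 'qvel': array([ 0.05145069, -0.02831971, -0.18561213, -0.02361923, -0.13511728,
       -0.07086626]), 'effort': array([ 5.00436727e-04, -4.18875861e+01, -3.61097610e+01,  7.76667567e-02,
        4.61263221e-02, -8.66308574e-05]), 'ee_pos': array([ 6.49457084e+02, -1.87642429e-02,  2.24563186e+02]), 'tool_rot': array([[ 3.11345105e-05,  9.99998383e-01, -1.79801579e-03],
       [ 9.99999994e-01, -3.09463244e-05,  1.04690983e-04],
       [ 1.04635171e-04, -1.79801904e-03, -9.99998378e-01]]), 'force': array([0.48918398, 0.13387395, 0.47156409]), 'torque': array([-0.02975339,  0.00679761, -0.0328706 ]), 'grip_force': 0.0, 'gripper_width': 95.17535208728002}
```

View pics/scene0.png

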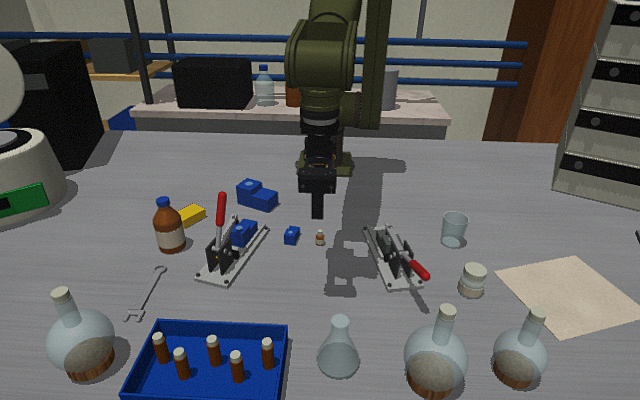

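View pics/side0.png

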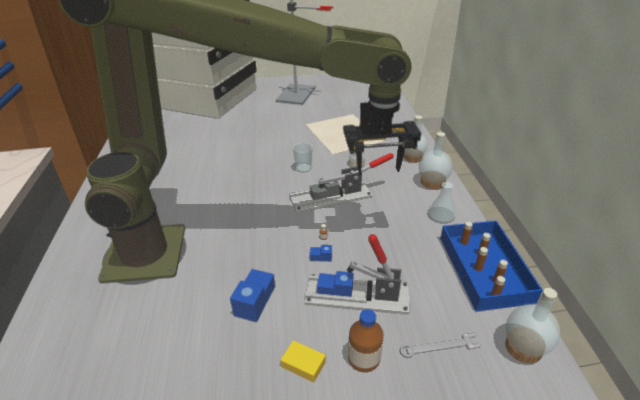

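The blue-cartridge dock is left in the scene view: cartridge about (243,232), lever (221,208), plate corner-to-corner (196,275) to (268,230). In the side view it is at (357,290), with its lever at (376,248). The grey dock is on the far side, at (395,255) in scene. Next I measure the dock from depth.

```bash
cat > m.py <<'E'
from h import *
import sys
def meas(W,px,tag,box):
    (x0,x1,y0,y1)=box
    R,G,B=[px[...,i].astype(int) for i in range(3)]
    inb=(W[...,0]>x0)&(W[...,0]<x1)&(W[...,1]>y0)&(W[...,1]<y1)
    pl=inb&(abs(W[...,2]-12)<4)
    P=W[pl][:,:2].astype(np.float32)
    r=cv2.minAreaRect(P);print(tag,"plate n",len(P),r)
    b=cv2.boxPoints(r);print(b.round(1).tolist())
    red=inb&(R>120)&(G<70)&(B<70)
    Q=W[red];print("red",len(Q))
    if len(Q)>10:
        m=Q.mean(0);u=np.linalg.svd(Q-m,full_matrices=False)[2][0];s=(Q-m)@u
        print(" ends",(m+u*s.min()).round(1),(m+u*s.max()).round(1))
    bl=inb&(B>90)&(R<70)&(B>G+40)
    Q=W[bl]
    for lo,hi in((40,50),(54,66)):
        q=Q[(Q[:,2]>lo)&(Q[:,2]<hi)]
        if len(q)>10: print(" blue",lo,len(q),q.mean(0).round(1),[list(map(lambda a:np.round(a,1),t)) if not np.isscalar(t) else round(t,1) for t in cv2.minAreaRect(q[:,:2].astype(np.float32))])
E
python3 - <<'E'
from m import *
for n in("scene","side"):
    c=np.load("pics/%s0.png.npz"%n);W=cloud(c)
    for uv in ([(243,232),(235,275),(221,200),(320,240),(400,280)] if n=="scene" else [(357,290),(345,303),(376,248),(323,232),(335,195)]):
        print(n,uv,W[uv[1],uv[0]].round(1))
    meas(W,c["pixels"],n,(430,900,-340,-120))
E
```

```text
scene (243, 232) [ 545.  -199.    59.3]
scene (235, 275) [ 655.8 -198.7   11.5]
scene (221, 200) [ 600.1 -227.   188.6]
scene (320, 240) [516.9   1.1  21.6]
scene (400, 280) [650.  198.9  11.5]
scene plate n 1400 ((671.75439453125, -211.38870239257812), (186.78280639648438, 459.0455017089844), 89.14651489257812)
[[440.8999938964844, -301.3999938964844], [899.9000244140625, -308.20001220703125], [902.5999755859375, -121.4000015258789], [443.6000061035156, -114.5999984741211]]
red 153
 ends [ 590.8 -226.8  204.7] [ 620.7 -235.1  137.1]
 blue 40 176 [ 645.2 -207.8   47.1] [[np.float64(696.9), np.float64(-181.8)], [np.float64(182.2), np.float64(437.9)], 76.3]
 blue 54 103 [ 547.1 -208.9   60.6] [[np.float64(704.6), np.float64(-212.0)], [np.float64(390.8), np.float64(113.1)], 10.3]
side (357, 290) [ 561.  -215.1   13.4]
side (345, 303) [ 525.6 -249.8   12. ]
side (376, 248) [ 592.5 -238.8  173.7]
side (323, 232) [502.8 -10.3  29.6]
side (335, 195) [562.7 167.5  20.2]
side plate n 1579 ((665.3009033203125, -216.82501220703125), (467.8733215332031, 191.28460693359375), 0.2749294340610504)
[[430.8999938964844, -122.30000305175781], [431.79998779296875, -313.6000061035156], [899.7000122070312, -311.29998779296875], [898.7999877929688, -120.0999984741211]]
red 183
 ends [ 582.8 -231.9  202.1] [ 613.3 -242.4  131.9]
 blue 40 474 [ 640.4 -233.4   45.8] [[np.float64(700.6), np.float64(-184.7)], [np.float64(184.1), np.float64(445.3)], 76.7]
 blue 54 211 [ 525.9 -218.1   59.1] [[np.float64(526.4), np.float64(-214.3)], [np.float64(44.5), np.float64(42.1)], 74.6]
```

Request:
step_arm([
  [95, [0, 0, -40], 0],
  [60, [-30, -20, -80], 0],
  [30, [-60, -40, -115], 0],
  [0, [-95, -55, -145], 0],
  [0, [-130, -70, -165], 0],
  [0, [-165, -80, -175], 0],
  [0, [-200, -90, -175], 0],
  [0, [-215, -90, -175], 0],
  [0, [-215, -90, -175], 0],
])

```text
t: 0.85
ee_pos: [558.7, -219.9, 401.3]
tool_rot: [[0.006, 1.0, 0.0], [1.0, -0.006, -0.003], [-0.003, 0.0, -1.0]]
force: [-1.0, 1.2, -0.1]
gripper_width: 47.4
grip_force: 0.0
```

Run:
```python
from h import *
c=cap("wrist","w1.png");W=cloud(c)
print(robot.get_obs()["ee_pos"],robot.get_obs()["t"],c["T"].round(2).tolist())
print(W[200,320],W[350,320],W[50,320])
```

```text
[ 559.20849489 -217.49702364  400.44974364] 0.9 [[1.0, 0.01, 0.0, 558.93], [-0.01, 0.96, 0.29, -134.92], [0.0, -0.29, 0.96, 561.31], [0.0, 0.0, 0.0, 1.0]]
[ 557.26598598 -305.90639918    3.16809143] [ 5.55360084e+02 -6.29767014e+02 -4.52324237e-02] [558.66910993 -63.12691638   0.9943942 ]
```

View pics/w1.png

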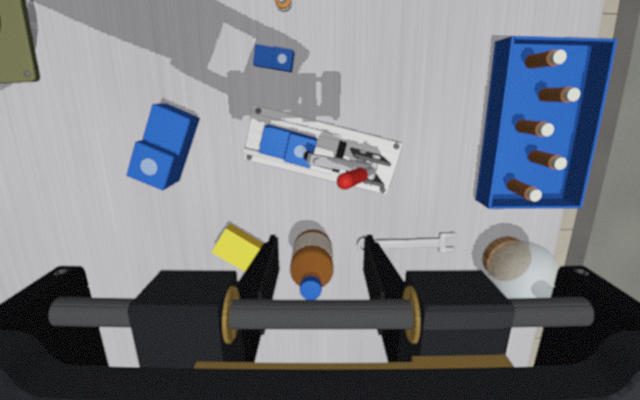

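The wrist view from above shows the plate with corners (258,107), (402,142), (388,192) and (246,158). The cartridge is at (288,145) and the red lever at (352,178). The larger and smaller blue blocks are look-alikes. Next I fit the plate and cartridge from this view's depth.

```bash
cat > d.py <<'E'
from h import *
def comp(m,k=1):
    n,l,s,_=cv2.connectedComponentsWithStats(m.astype(np.uint8));i=1+np.argmax(s[1:,4]);return l==i
def dock(c,box=(430,780,-310,-130)):
    W=cloud(c);px=c["pixels"].astype(int)
    inb=(W[...,0]>box[0])&(W[...,0]<box[1])&(W[...,1]>box[2])&(W[...,1]<box[3])
    hi=comp(inb&(W[...,2]>8))
    P=W[hi&(abs(W[...,2]-12)<4)]
    return W,px,hi,P
def line(p,name): print(name,np.round(p,1))
E
python3 - <<'E'
from d import *
for f in("w1.png","scene0.png","side0.png"):
    c=np.load("pics/%s.npz"%f);W,px,hi,P=dock(c)
    r=cv2.minAreaRect(P[:,:2].astype(np.float32));print(f,len(P),P[:,2].mean().round(1),r)
    a=r[2] if r[1][0]>r[1][1] else r[2]-90
    a=(a+90)%180-90
    ex=np.array([np.cos(np.radians(a)),np.sin(np.radians(a))]);ey=np.array([-ex[1],ex[0]])
    O=np.array(r[0])-20*ex
    print(" yaw",round(a,2),"origin",O.round(1))
    R,G,B=px[...,0],px[...,1],px[...,2]
    bl=hi&(B>R+50)&(B>G+30)
    Q=W[bl];L=np.c_[(Q[:,:2]-O)@ex,(Q[:,:2]-O)@ey,Q[:,2]]
    for lo,h2 in((42,50),(56,64),(25,64)):
        q=L[(L[:,2]>lo)&(L[:,2]<h2)]
        if len(q): print(" blue",lo,len(q),np.percentile(q,[2,50,98],axis=0).round(1).tolist())
    red=hi&(R>G+60)&(R>B+60)
    Q=W[red];L=np.c_[(Q[:,:2]-O)@ex,(Q[:,:2]-O)@ey,Q[:,2]]
    print(" red",len(L),np.percentile(L,[2,50,98],axis=0).round(1).tolist())
E
```

```text
w1.png 0 nan ((0.0, 0.0), (0.0, 0.0), 0.0)
 yaw -90.0 origin [-0. 20.]<stdin>:4: RuntimeWarning: Mean of empty slice.
  ret = ret.dtype.type(ret / rcount)
Traceback (most recent call last):
IndexError: index -1 is out of bounds for axis 0 with size 0
```

```bash
sed -i 's/hi=comp(inb&(W\[...,2\]>8))/hi=comp(inb\&(W[...,2]>8)\&(W[...,2]<215))/' d.py
cat >> d.py <<'E'
def report(c,f=""):
    W,px,hi,P=dock(c)
    r=cv2.minAreaRect(P[:,:2].astype(np.float32));print(f,len(P),P[:,2].mean().round(1),r)
    a=r[2] if r[1][0]>r[1][1] else r[2]-90
    a=(a+90)%180-90
    ex=np.array([np.cos(np.radians(a)),np.sin(np.radians(a))]);ey=np.array([-ex[1],ex[0]])
    O=np.array(r[0])-20*ex
    print(" yaw",round(a,2),"origin",O.round(1))
    R,G,B=px[...,0],px[...,1],px[...,2]
    bl=hi&(B>R+50)&(B>G+30)
    Q=W[bl];L=np.c_[(Q[:,:2]-O)@ex,(Q[:,:2]-O)@ey,Q[:,2]]
    for lo,h2 in((42,50),(56,64),(25,64)):
        q=L[(L[:,2]>lo)&(L[:,2]<h2)]
        if len(q): print(" blue",lo,len(q),np.percentile(q,[2,50,98],axis=0).round(1).tolist())
    red=hi&(R>G+60)&(R>B+60)
    Q=W[red];L=np.c_[(Q[:,:2]-O)@ex,(Q[:,:2]-O)@ey,Q[:,2]]
    if len(L): print(" red",len(L),np.percentile(L,[2,50,98],axis=0).round(1).tolist())
E
python3 - <<'E'
from d import *
c=cap("wrist","w2.png")
for f in("w2.png","scene0.png","side0.png"):
    report(np.load("pics/%s.npz"%f),f)
print(robot.get_obs()["ee_pos"])
E
```

```text
w2.png 3752 13.0 ((561.400146484375, -218.32162475585938), (90.54615020751953, 250.56240844726562), 75.39710235595703)
 yaw -14.6 origin [ 542.  -213.3]
 blue 42 748 [[-75.7, -20.9, 44.9], [-56.3, 0.7, 46.9], [-36.5, 20.7, 48.9]]
 blue 56 622 [[-35.2, -22.0, 58.7], [-19.3, 4.0, 61.0], [4.1, 20.2, 62.9]]
 blue 25 1425 [[-74.9, -21.4, 40.6], [-39.2, 3.1, 48.2], [2.9, 20.9, 62.5]]
 red 404 [[37.5, -6.4, 141.1], [51.7, 3.5, 195.0], [76.1, 9.6, 203.0]]
scene0.png 987 12.8 ((563.5656127929688, -219.71243286132812), (90.79158782958984, 254.7406768798828), 75.07606506347656)
 yaw -14.92 origin [ 544.2 -214.6]
 blue 42 120 [[-76.3, -21.7, 42.3], [-58.4, 0.5, 47.1], [7.8, 18.9, 49.4]]
 blue 56 136 [[-34.0, -18.1, 57.1], [-13.2, 1.6, 60.9], [7.3, 18.3, 63.1]]
 blue 25 347 [[-73.6, -20.3, 26.1], [-5.0, 0.8, 48.5], [7.8, 18.4, 62.8]]
 red 240 [[45.2, -7.9, 133.7], [63.2, 2.0, 169.2], [78.3, 8.4, 202.1]]
side0.png 1387 12.1 ((560.74609375, -220.37020874023438), (93.25153350830078, 252.38673400878906), 75.92461395263672)
 yaw -14.08 origin [ 541.3 -215.5]
 blue 42 285 [[-76.1, -24.2, 42.4], [-52.6, -6.5, 45.4], [0.6, 20.3, 49.2]]
 blue 56 242 [[-34.9, -23.8, 56.7], [-16.1, -4.1, 59.5], [4.9, 18.9, 62.6]]
 blue 25 713 [[-74.6, -24.5, 26.8], [-31.6, -14.2, 46.3], [4.9, 19.1, 61.7]]
 red 214 [[39.2, -11.5, 134.2], [57.7, -7.9, 172.1], [76.8, 2.0, 200.7]]
[ 559.55293166 -215.93992116  400.02547271]
```

The three views agree: dock origin at about (542.5, -214.3), yaw -14.6°. The cartridge back is at dock x ≈ -77, so it needs about 35 mm of push. I'll turn the tool so its x axis points along dock -x, which puts the camera on the far side from the lever, and go above the channel behind the cartridge.

Request:
step_arm([
  [0, [5, -15, 0], -0.12],
  [0, [10, -35, 10], -0.24],
  [0, [15, -60, 20], -0.36],
  [0, [20, -85, 30], -0.48],
  [0, [26, -105, 40], -0.6],
  [0, [26, -114, 60], -0.72],
  [0, [26, -114, 80], -0.84],
  [0, [26, -114, 100], -0.96],
  [0, [26, -114, 120], -1.08],
  [0, [26, -114, 140], -1.2],
  [0, [26, -114, 150], -1.316],
  [0, [26, -114, 150], -1.316],
  [0, [26, -114, 150], -1.316],
  [0, [26, -114, 150], -1.316],
])

```text
t: 2.12
ee_pos: [446.6, -188.5, 251.5]
tool_rot: [[-0.967, 0.253, 0.001], [0.253, 0.967, -0.0], [-0.001, -0.0, -1.0]]
force: [0.1, 0.1, 0.2]
gripper_width: 0.5
grip_force: 0.0
```

```bash
cat >> d.py <<'E'
O=np.array([542.5,-214.3]);a=np.radians(-14.6);ex=np.array([np.cos(a),np.sin(a)]);ey=np.array([-ex[1],ex[0]])
def st():
    o=robot.get_obs();d=o["ee_pos"][:2]-O;R=o["tool_rot"]
    print("t",round(o["t"],2),"dock xyz",(d@ex).round(1),(d@ey).round(1),o["ee_pos"][2].round(1),"yaw x",np.degrees(np.arctan2(R[1,0],R[0,0])).round(2),"F",o["force"].round(1),"w",round(o["gripper_width"],1),"q",o["joints"].round(0))
E
python3 - <<'E'
from d import *
st()
c=np.load("pics/w2.png.npz");W=cloud(c)
for x0,x1,y0,y1 in((300,440,-330,-100),(440,520,-150,-60)):
    m=(W[...,0]>x0)&(W[...,0]<x1)&(W[...,1]>y0)&(W[...,1]<y1)&(W[...,2]>6)&(W[...,2]<200)
    Q=W[m];print(len(Q),Q.min(0).round(0),Q.max(0).round(0))
E
```

```text
t 2.12 dock xyz -99.3 0.8 251.5 yaw x 165.33 F [0.1 0.1 0.2] w 0.5 q [ -29.  -15.  113.    0.   82. -105.]
3177 [ 300. -269.    6.] [ 440. -139.   71.]
906 [ 452. -150.    6.] [519. -61.  38.]
```

Request:
step_arm([
  [0, [0, 0, 35], 0],
  [0, [0, 0, 75], 0],
  [0, [0, 0, 115], 0],
  [0, [0, 0, 150], 0],
  [0, [0, 0, 175], 0],
  [0, [0, 0, 195], 0],
  [0, [0, 0, 207], 0],
  [0, [0, 0, 213], 0],
  [0, [0, 0, 213], 0],
  [0, [0, 0, 213], 0],
])

```text
t: 2.95
ee_pos: [447.1, -189.6, 39.1]
tool_rot: [[-0.968, 0.252, 0.002], [0.252, 0.968, -0.001], [-0.002, -0.001, -1.0]]
force: [0.3, 0.7, -0.1]
gripper_width: 0.5
grip_force: 0.0
```

Run:
```python
from d import *
st(); cap("wrist","w3.png");c=cap("side","s3.png")
im=cv2.imread("pics/s3.png")[220:340,260:460];cv2.imwrite("pics/s3c.png",cv2.resize(im,None,fx=4,fy=4,interpolation=cv2.INTER_CUBIC))
```

```text
t 2.95 dock xyz -98.5 -0.1 39.1 yaw x 165.38 F [ 0.3  0.7 -0.1] w 0.5 q [ -29.   -2.  124.    0.   59. -105.]
```

View pics/s3c.png

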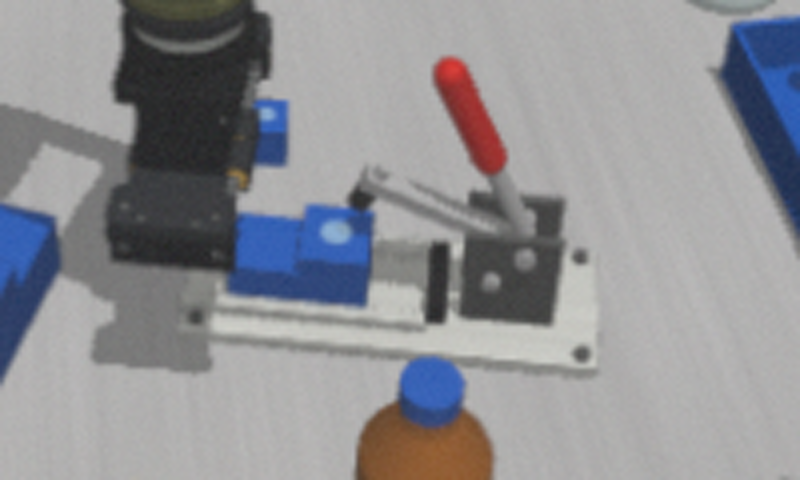

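The side view shows the gripper behind the cartridge (crop 235,245), in line with the channel. The cartridge is about 35 mm short of the stop (crop 437,285). I'll push slowly along tool -x.

Request:
step_arm([
  [0, [-4, 0, 0], 0],
  [0, [-8, 0, 0], 0],
  [0, [-11, 0, 0], 0],
  [0, [-14, 0, 0], 0],
  [0, [-17, 0, 0], 0],
  [0, [-20, 0, 0], 0],
  [0, [-23, 0, 0], 0],
  [0, [-26, 0, 0], 0],
  [0, [-29, 0, 0], 0],
  [0, [-32, 0, 0], 0],
  [0, [-35, 0, 0], 0],
  [0, [-38, 0, 0], 0],
  [0, [-40, 0, 0], 0],
  [0, [-41, 0, 0], 0],
  [0, [-42, 0, 0], 0],
])

```text
t: 4.3
ee_pos: [486.7, -199.6, 37.5]
tool_rot: [[-0.968, 0.252, -0.0], [0.252, 0.968, 0.0], [0.0, 0.0, -1.0]]
force: [-2.2, 0.6, 0.5]
gripper_width: 0.5
grip_force: 1.3
```

Run:
```python
from d import *
st()
```

```text
t 4.3 dock xyz -57.7 0.2 37.5 yaw x 165.4 F [-2.2  0.6  0.5] w 0.5 q [ -28.    3.  119.   -0.   59. -104.]
```

Contact force is about 2 N, which is sliding friction. I'll continue in small steps towards the stop.

Request:
step_arm([
  [0, [-1, 0, 0], 0],
  [0, [-2, 0, 0], 0],
  [0, [-3, 0, 0], 0],
  [0, [-4, 0, 0], 0],
  [0, [-4, 0, 0], 0],
])

```text
t: 4.72
ee_pos: [490.1, -200.5, 37.6]
tool_rot: [[-0.968, 0.252, -0.001], [0.252, 0.968, 0.0], [0.001, 0.0, -1.0]]
force: [-4.4, 0.9, 1.8]
gripper_width: 0.2
grip_force: 2.3
```

Request:
step_arm([
  [0, [-0.5, 0, 0], 0],
  [0, [-1, 0, 0], 0],
  [0, [-1, 0, 0], 0],
])

```text
t: 4.97
ee_pos: [490.1, -200.5, 37.6]
tool_rot: [[-0.968, 0.252, -0.004], [0.252, 0.968, 0.001], [0.004, 0.0, -1.0]]
force: [-8.4, 2.3, 5.8]
gripper_width: 0.3
grip_force: 4.2
```

Request:
step_arm([
  [0, [-0.5, 0, 0], 0],
  [0, [-1, 0, 0], 0],
  [0, [-1, 0, 0], 0],
])

```text
t: 5.22
ee_pos: [490.1, -200.5, 37.6]
tool_rot: [[-0.968, 0.252, -0.006], [0.252, 0.968, 0.002], [0.007, 0.0, -1.0]]
force: [-12.3, 2.9, 8.3]
gripper_width: 0.1
grip_force: 6.1
```

The tool stalls at dock x ≈ -54 while the force rises to about 13 N, so the cartridge is probably at the stop. I'll back off, rise and check.

Request:
step_arm([
  [0, [4, 0, 0], 0],
  [0, [12, 0, 0], 0],
  [0, [25, 0, 0], 0],
  [0, [40, 0, 0], 0],
  [0, [48, 0, -20], 0],
  [0, [50, 0, -50], 0],
  [0, [50, 0, -90], 0],
  [0, [50, 0, -130], 0],
  [0, [50, 0, -170], 0],
  [0, [50, 0, -210], 0],
  [0, [50, 0, -215], 0],
  [0, [50, 0, -215], 0],
])

```text
t: 6.22
ee_pos: [446.1, -189.6, 257.4]
tool_rot: [[-0.968, 0.252, 0.009], [0.252, 0.968, -0.005], [-0.01, -0.002, -1.0]]
force: [0.5, 0.2, -0.2]
gripper_width: 0.1
grip_force: 0.0
```

Run:
```python
from d import *
st(); c=cap("side","s4.png");sc=cap("scene","c4.png");w=cap("wrist","w4.png")
for k,f in((c,"side"),(sc,"scene")):
    W,px,hi,P=dock(k);R,G,B=px[...,0],px[...,1],px[...,2]
    Q=W[hi&(B>R+50)&(B>G+30)];L=np.c_[(Q[:,:2]-O)@ex,(Q[:,:2]-O)@ey,Q[:,2]]
    for lo,h2 in((42,50),(56,64)):
        q=L[(L[:,2]>lo)&(L[:,2]<h2)];print(f,lo,len(q),np.percentile(q,[2,50,98],axis=0).round(1).tolist())
im=cv2.imread("pics/s4.png")[220:340,260:460];a=cv2.resize(im,None,fx=4,fy=4,interpolation=cv2.INTER_CUBIC)
cv2.imwrite("pics/s4c.png",a)
```

```text
t 6.22 dock xyz -99.5 -0.4 257.4 yaw x 165.4 F [ 0.5  0.2 -0.2] w 0.1 q [ -29.  -16.  113.    0.   82. -105.]
side 42 280 [[-41.2, -24.8, 42.3], [-19.0, -7.3, 45.4], [32.9, 18.3, 48.7]]
side 56 232 [[-0.3, -24.8, 56.7], [19.6, -6.4, 59.1], [40.1, 18.8, 61.9]]
scene 42 112 [[-39.4, -21.4, 43.6], [-23.2, 4.7, 47.1], [43.7, 20.1, 49.6]]
scene 56 101 [[2.9, -10.2, 57.1], [22.8, 9.4, 61.0], [43.6, 19.3, 63.4]]
```

View pics/s4c.png

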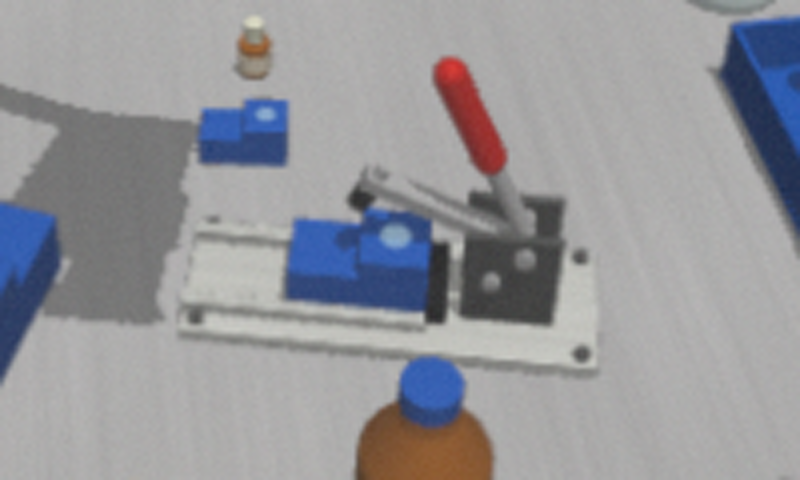

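The cartridge is now against the black stop (crop 437,280) with its step at dock x ≈ 0, so it is home. Next I bring the fingertips in behind the lever grip at tip height about 165 mm.

Request:
step_arm([
  [0, [-30, 0, 10], 0],
  [0, [-55, 0, 30], 0],
  [0, [-75, 0, 50], 0],
  [0, [-90, 0, 65], 0],
  [0, [-98, 0, 75], 0],
  [0, [-102, 0, 76], 0],
  [0, [-104, 0, 76], 0],
  [0, [-104, 0, 76], 0],
])

```text
t: 7.03
ee_pos: [544.4, -214.6, 175.8]
tool_rot: [[-0.968, 0.252, -0.001], [0.252, 0.968, 0.001], [0.001, 0.0, -1.0]]
force: [0.1, 0.8, 0.1]
gripper_width: 0.6
grip_force: 0.0
```

Run:
```python
from d import *
st(); c=cap("side","s5.png")
im=cv2.imread("pics/s5.png")[160:340,260:500];cv2.imwrite("pics/s5c.png",cv2.resize(im,None,fx=3.2,fy=3.2,interpolation=cv2.INTER_CUBIC))
```

```text
t 7.03 dock xyz 1.9 0.2 175.8 yaw x 165.4 F [0.1 0.8 0.1] w 0.6 q [ -27.    1.  106.    0.   73. -102.]
```

View pics/s5c.png

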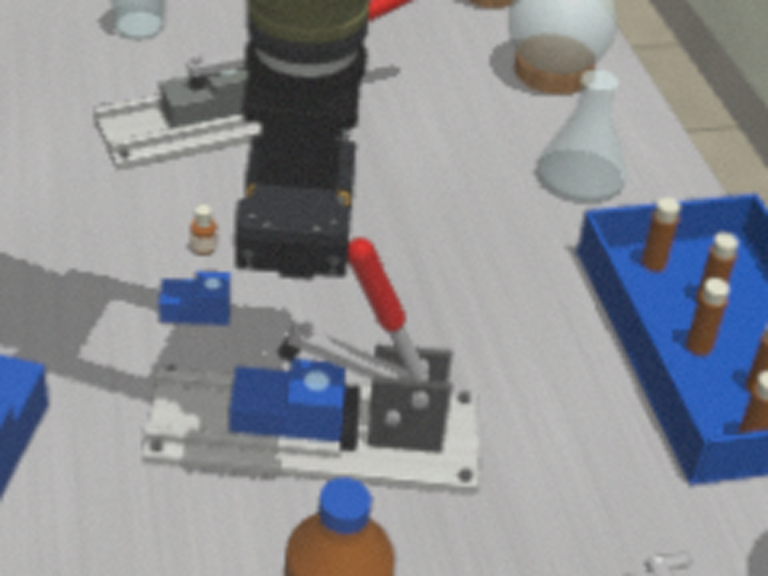

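The fingers are behind the red grip (crop 362,245), everything else is clear, and the cartridge is still on the stop. I'll push the lever over.

Request:
step_arm([
  [0, [-6, 0, 0], 0],
  [0, [-12, 0, 0], 0],
  [0, [-17, 0, 0], 0],
  [0, [-22, 0, 0], 0],
  [0, [-27, 0, 0], 0],
  [0, [-32, 0, 0], 0],
  [0, [-37, 0, 0], 0],
  [0, [-42, 0, 0], 0],
  [0, [-47, 0, 0], 0],
  [0, [-52, 0, 0], 0],
  [0, [-57, 0, 0], 0],
  [0, [-62, 0, 0], 0],
  [0, [-67, 0, 0], 0],
  [0, [-72, 0, 0], 0],
  [0, [-77, 0, 0], 0],
  [0, [-82, 0, 0], 0],
])

```text
t: 8.42
ee_pos: [624.5, -235.5, 176.6]
tool_rot: [[-0.968, 0.252, -0.0], [0.252, 0.968, -0.0], [0.0, -0.0, -1.0]]
force: [-2.5, 0.3, 2.0]
gripper_width: 0.2
grip_force: 1.6
```

Request:
step_arm([
  [0, [-5, 0, 0], 0],
  [0, [-10, 0, 0], 0],
  [0, [-15, 0, 0], 0],
  [0, [-20, 0, 0], 0],
  [0, [-25, 0, 0], 0],
  [0, [-30, 0, 0], 0],
  [0, [-35, 0, 0], 0],
  [0, [-40, 0, 0], 0],
  [0, [-44, 0, 0], 0],
  [0, [-44, 0, 0], 0],
])

```text
t: 9.25
ee_pos: [667.4, -246.7, 176.7]
tool_rot: [[-0.968, 0.252, 0.0], [0.252, 0.968, -0.0], [-0.001, -0.0, -1.0]]
force: [-0.4, 0.2, -0.9]
gripper_width: -0.0
grip_force: 0.0
```

Run:
```python
from d import *
st(); c=cap("side","s6.png")
W=cloud(c);px=c["pixels"].astype(int)
m=(px[...,0]>px[...,1]+60)&(px[...,0]>px[...,2]+60)&(W[...,1]<-120)
Q=W[m];L=np.c_[(Q[:,:2]-O)@ex,(Q[:,:2]-O)@ey,Q[:,2]];L=L[(abs(L[:,1])<60)&(L[:,0]>20)&(L[:,2]>80)];print(len(L),np.percentile(L,[2,50,98],axis=0).round(1).tolist())
```

```text
t 9.25 dock xyz 129.0 0.1 176.7 yaw x 165.41 F [-0.4  0.2 -0.9] w -0.0 q [ -25.   16.   89.    0.   75. -100.]
280 [[152.3, -12.0, 94.1], [188.0, -6.6, 109.4], [223.5, 2.9, 122.7]]
```

The lever has left the fingers and its grip now spans dock x 150–225 at a height of about 110 mm, which matches locked. I'll withdraw up and back, then verify.

Request:
step_arm([
  [0, [0, 0, -30], 0],
  [0, [0, 0, -65], 0],
  [0, [10, 0, -100], 0],
  [0, [40, 0, -130], 0],
  [0, [75, 0, -155], 0],
  [0, [110, 0, -170], 0],
  [0, [145, 0, -175], 0],
  [0, [180, 0, -175], 0],
  [0, [200, 0, -175], 0],
  [0, [200, 0, -175], 0],
  [0, [200, 0, -175], 0],
  [0, [200, 0, -175], 0],
])

```text
t: 10.3
ee_pos: [473.5, -196.2, 351.7]
tool_rot: [[-0.968, 0.252, 0.001], [0.252, 0.968, -0.0], [-0.001, -0.0, -1.0]]
force: [0.7, 0.4, -0.6]
gripper_width: 0.7
grip_force: 0.0
```

Run:
```python
from d import *
st(); c=cap("side","s7.png")
im=cv2.imread("pics/s7.png")[130:380,220:540];cv2.imwrite("pics/s7c.png",cv2.resize(im,None,fx=2.3,fy=2.3,interpolation=cv2.INTER_CUBIC))
W=cloud(c);px=c["pixels"].astype(int)
L=np.dstack([(W[...,:2]-O)@ex,(W[...,:2]-O)@ey,W[...,2]])
near=abs(L[...,1])<60
m=(px[...,0]>px[...,1]+60)&(px[...,0]>px[...,2]+60)&near&(L[...,2]>80)
q=L[m];print("red",np.percentile(q,[1,50,99],axis=0).round(1).tolist())
m=(px[...,2]>px[...,0]+50)&near&(abs(L[...,2]-46)<5)&(abs(L[...,0])<60)
q=L[m];print("low half",np.percentile(q,[2,98],axis=0).round(1).tolist())
```

```text
t 10.3 dock xyz -71.4 0.1 351.7 yaw x 165.4 F [ 0.7  0.4 -0.6] w 0.7 q [ -29.  -13.  102.    0.   91. -104.]
red [[150.7, -12.2, 93.1], [188.5, -6.7, 110.0], [225.3, 3.1, 124.0]]
low half [[-41.2, -24.7, 41.2], [35.3, 18.6, 50.1]]
```

View pics/s7c.png

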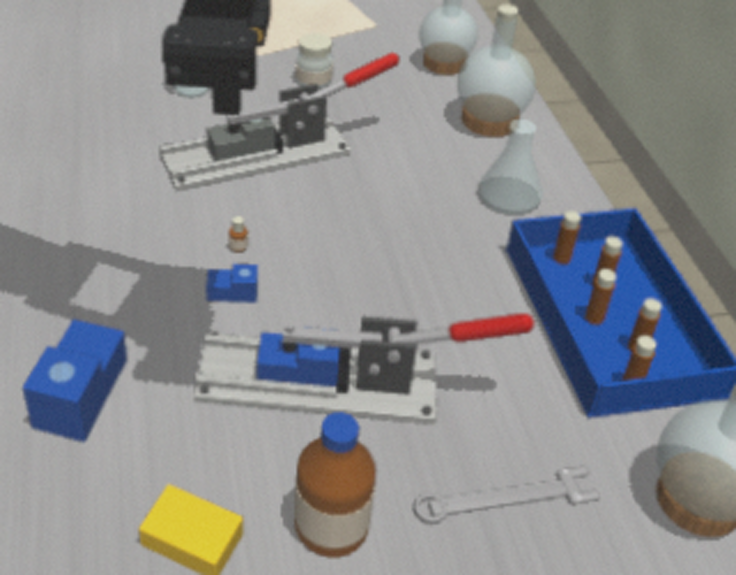

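The lever is over and locked, with the grip at crop (492,327). The clamp foot is down behind the cartridge's step (290,340) and the cartridge is on the stop. The other dock and the bystanders look undisturbed, and the arm is clear.

```bash
python3 -c "
from workcell import robot
print(robot.hand_in())"
```

```text
the job is handed in; nothing more can be done
None
```

The blue cartridge is home against its stop and its dock's lever is snapped into lock, the grey dock and the other items look undisturbed, the arm is clear, and the job was handed in at about 10 s (no verdict was returned).

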